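Clamp a lamp pole with a click wrench

ROBOT

A 6-joint arm with a two-finger parallel gripper is mounted at the origin on the work surface; the furniture and walls round the work are solid. World frame = base frame: x ahead of the robot, y to its left, z up, the work surface at z = 0. Lengths are in m, angles in rad, forces in N, time in s.
With the tool pointing down it reaches from about 0.375 to 0.975 m from the base axis. Payload 3.8 kg.
Tool frame: the origin (TCP) lies midway between the tips of the shut fingers; the grasp point (between the pads) lies 19 mm behind it; x points along the fingers, y is the direction in which the jaws open and shut, and the axes are right-handed (so a half turn about x gives the same grasp; the last joint's range is limited). The gripper opens to 85 mm and grips with 20 to 120 N. Pads are 22 mm wide; open, the fingers measure 114 mm over their backs; the gripper's body (76 mm by 85 mm) begins 54 mm behind the grasp point. The pads swing forward as they close: fully open they stand 13 mm farther back than shut.
Start: joints at [1.255, 0.264, 1.604, -0, 1.274, -0.037], TCP at [0.186, 0.649, 0.231] pointing down, gripper open.
Joint ranges: [-2.63, 2.63], [-0.94, 2.18], [0.31, 2.57], [-1.31, 4.45], [0, 2.66], [-2.55, 2.55]. Speed limits (rad/s): [2.57, 2.57, 3.14, 3.14, 3.14, 3.14].

INTERFACE

Orientations are given as a rotation vector (axis times angle).
In Python, from workcell import read_state, read_camera, get_calibration, finish_job gives the robot as it stands. The module is installed in compiled form; this text tells all that it offers.
- The arm moves only by the shell command python3 -m creep 'ROWS' [FORCE]. ROWS is JSON, a list of rows, each a list of 3 entries, a list of its own where there are three numbers: the closure in counts, from 0 (fully open) to 255 (shut), then the shift along the world's x, y, z in mm, then the turn about the world's z in rad. In form: [[hand, [tx, ty, tz], spin], ...]. A call has exactly 8 rows; each row shifts and turns the commanded pose from where the row before left it; what a row does not reach is not made up. A row lasts 1/12 s, in which the tool goes at most 41.7 mm and 7.16 degrees, less where a joint would pass 70% of its speed; a pose out of reach is approached as far as the arm can. A call is refused whole if a number of a shift passes 41.7 or a number of a turn 0.125, either way. A call with a gripper value outside its range is refused whole. The fingers move at their own pace and stop on an object; FORCE is the grip in N (left out, the last holds). Time passes only in rows, so rows that do not move let the fingers close, or fill a call up. It gives the time, the measured TCP pose, the force and the opening at its end, in the units of the state.
- read_state(): the state, without advancing time (a new reading comes with each control period).
- read_camera(name): name is "scene" or "side" or "wrist"; returns (picture, depth): 400x640x3 uint8, blue, green, red; 400x640 float32, m along the optical axis (not along the pixel's ray), 0 where there is no reading.
- get_calibration(name): a dict with "K" (3x3 intrinsics, pixels), "eye" and "orientation" of the camera in the world. Camera axes: x right, y down, z forward; pixel columns grow to the right and rows downward; lengths in m; the calibration is good to about 2 mm. A picture is of the moment at which its call begins: read the wrist's pose just before it. get_calibration takes no time and is no camera call; for the wrist camera it gives the pose at the moment of the call.
- finish_job(): hands the job in, once; it reports no verdict.
The state is a dict: "time": time; "q": joint angles; "joint_vel": joint speeds; "joint_torque": joint torques, N m; "tool_pos": TCP position; "tcp_rot": TCP orientation; "wrist_force": force on the tool from outside, world axes, zero at the start; "torque": the same for the moment, N m; "width": opening from 0.0 (shut) to 1.0 (fully open).
Only numpy, scipy, OpenCV 4.12 (cv2) and the standard library are available. Lean on these libraries where they do the work, as an engineer would, in place of code of your own. Each camera call takes 0.05 s, during which the arm holds its last target.

TASK

Stand the loose aluminium pole upright and fully home in the socket of the grey pole base, gently. Then turn the click wrench on the base's clamp screw clockwise (seen from above) until the screw is tight and the handle breaks over at its joint; stop at once, before the handle is forced on to its end stop. Ease off so that the handle springs straight, and let go, leaving the handle where it has got to and the mug undisturbed.

Things in the scene. Friction and masses are not known exactly. Their poses are not given: they have to be found in the camera images.
- pole_mid (a point): centre of the loose pole, half-way up: aluminium tube 26 mm in diameter and 120 mm long with two black bands, standing upright on the desk at the start; z axis along the pole, pointing up. The black band 36 mm above the foot is level with the socket's rim when the pole is home
- pole_foot (a point): centre of the pole's bottom end, 60 mm below pole_mid; the lowest 4 mm are chamfered
- socket_floor (a point): centre of the floor of the round socket, 36 mm below its mouth, 14 mm above the desk; z up. The pole is home when its foot stands here
- socket_mouth (a point): centre of the socket's open top, 50 mm above the desk; bore 29 mm wide with a 4 mm chamfer, in a square grey block 56 mm wide fixed to the desk
- screw_axis (a point): point on the vertical axis of the clamp screw, at the height of the wrench (55 mm above the desk), 78 mm from the socket's axis. The screw cannot move away or come out; it first turns easily (about 2 N at the grip), then comes tight against a hard stop after some 0.4 to 0.75 rad, how far cannot be seen beforehand
- handle_grip (a point): centre of the black rubber grip of the wrench handle, 22 mm thick and 100 mm long, level, 160 mm from the screw axis while the handle is straight; x axis along the handle away from the screw. The wrench stays on the screw. Handle and wrench head are joined by an upright hinge pin 40 mm from the screw axis
- click (a joint): break-over hinge of the wrench, rad: 0 = handle straight, grows as it breaks over clockwise, end stop at 0.24. A spring holds it straight until about 11 N pushes sideways at the grip; then it gives way, the push staying nearly the same (11 to 12 N) up to the end stop, and it springs back straight when let go
- mug: speckled white mug, 102 mm high, origin at the centre of its underside; leave alone
Things that resemble listed ones, but are neither listed nor needed, are in the scene too. There is more than one size of the part that bears pole_mid; the job needs the larger.

How it is judged:
On the way, in this order (a step that is already met when the one before it is completed fails the run):
1. the pole stands fully home in the socket (z of pole_foot in the frame of socket_floor below 0.004 m and horizontal distance between pole_foot and socket_floor below 0.006 m and angle between pole_mid's own z axis and vertical below 0.1 rad), for 0.2 s.
2. the wrench handle has broken over at its hinge with the pole home (value of joint click above 0.05 rad and z of pole_foot in the frame of socket_floor below 0.006 m), for 0.05 s.
At the end, for the whole second after the job is handed in: The pole stands in the socket with its foot within 4 mm of the floor, within 6 mm of the axis and tilted under 0.1 rad; the wrench handle has broken over and is straight again (hinge under 0.02 rad), left turned on with its grip at least 45 mm from where it started (all of step 1 and value of joint click below 0.02 rad and distance of handle_grip from where it was at the start of the episode above 0.045 m); the robot touches nothing.
It fails at once if the handle is forced past the click on to its end stop (hinge over 0.21 rad) (value of joint click above 0.21 rad).
It fails at once if the pole is rammed against the base with more than 40 N (contact force between pole and pole_base above 40 N).
It fails at once if the mug is pushed more than 30 mm or tipped (distance of mug from where it was at the start of the episode above 0.03 m or angle between mug's own z axis and vertical above 0.4 rad).
It also fails if it takes over 61 s, if anything falls off the work surface, if the arm or the gripper's body presses on something with over 40 N, if the wrist force passes 120 N, or if a joint passes its speed limit or range.

## Working session

There is one attempt and no reset: what is moved stays moved. The work goes in short steps, Python scripts to look and compute and a shell command to move; the robot and the scene stay as the last step left them, time stands still between calls to the robot, and variables do not carry over. Pictures are saved under pics/ and viewed, and the job is handed in when it is done.

```bash
mkdir -p pics; ls; python3 - <<'E'
from workcell import *
import cv2,numpy as np
s=read_state();print(s)
for n in ("scene","side","wrist"):
    c=get_calibration(n);print(n,c)
    p,d=read_camera(n);cv2.imwrite(f"pics/{n}0.png",p);np.save(f"pics/{n}0.npy",d)
E
```

```text
pics
{'time': 0.0, 'q': array([ 1.25508461e+00,  2.64778004e-01,  1.60539250e+00, -1.02616428e-05,
        1.27365278e+00, -3.69135529e-02]), 'joint_vel': array([ 0.00157997, -0.00074587, -0.0005378 , -0.00048092, -0.00024501,
       -0.00173209]), 'joint_torque': array([ 1.06504041e-03, -5.15090668e+01, -3.67326236e+01,  1.11600655e-04,
        1.23675191e-02, -1.06331660e-05]), 'tool_pos': array([0.18554897, 0.64824281, 0.22993526]), 'tcp_rot': array([ 0.21711763,  1.56007703, -0.22057924]), 'wrist_force': array([-0.33658734, -0.0592526 , -0.06143345]), 'torque': array([-0.03257074, -0.01069376,  0.02757627]), 'width': 0.9990380114394166}
scene {'K': array([[373.05086142,   0.        , 323.79265171],
       [  0.        , 373.05086142, 200.69337738],
       [  0.        ,   0.        ,   1.        ]]), 'eye': array([-0.045974  ,  0.31058641,  0.53986734]), 'orientation': array([-1.26936519,  2.04632175, -1.11746337])}
side {'K': array([[447.34608365,   0.        , 307.94009041],
       [  0.        , 447.34608365, 192.69787744],
       [  0.        ,   0.        ,   1.        ]]), 'eye': array([ 0.43061057, -0.77956424,  0.62347693]), 'orientation': array([-2.1892255 ,  0.29746866, -0.14047106])}
wrist {'K': array([[323.51597128,   0.        , 325.24021371],
       [  0.        , 323.51597128, 200.69768561],
       [  0.        ,   0.        ,   1.        ]]), 'eye': array([0.11882514, 0.66768007, 0.3731776 ]), 'orientation': array([2.32249856, 1.75292667, 0.24138997])}
```

View pics/scene0.png

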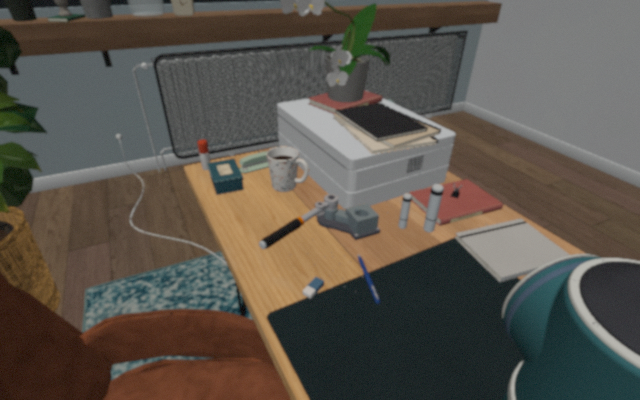

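View pics/side0.png

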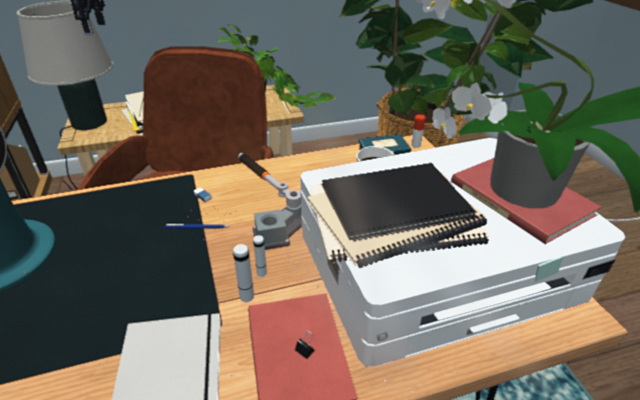

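View pics/wrist0.png

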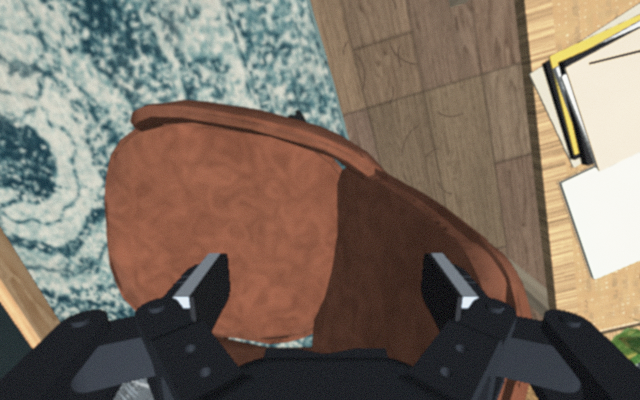

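Scene view: larger pole at about (433,207) with the smaller one at (405,212), the base at (360,220), and the wrench from (330,205) to its grip at (282,233). The mug is at (284,168). Side view: large pole (243,272), socket (268,225), screw (293,198), grip (252,165).

```bash
cat > h.py <<'E'
import numpy as np,cv2
from scipy.spatial.transform import Rotation as R
from workcell import *
def ray(c,u,v):
    K=c["K"];d=np.array([(u-K[0,2])/K[0,0],(v-K[1,2])/K[1,1],1.]);return R.from_rotvec(c["orientation"]).as_matrix()@d
def plane(c,u,v,z):
    d=ray(c,u,v);e=c["eye"];return e+d*(z-e[2])/d[2]
def pt(c,d,u,v):
    return c["eye"]+ray(c,u,v)*d[int(round(v)),int(round(u))]
def proj(c,p):
    q=R.from_rotvec(c["orientation"]).as_matrix().T@(np.array(p)-c["eye"]);q=c["K"]@q;return q[:2]/q[2]
def cloud(c,d):
    K=c["K"];v,u=np.mgrid[0:400,0:640];P=np.stack([(u-K[0,2])/K[0,0]*d,(v-K[1,2])/K[1,1]*d,d],-1)
    return P@R.from_rotvec(c["orientation"]).as_matrix().T+c["eye"]
E
python3 - <<'E'
from h import *
for n,(x0,x1,y0,y1) in dict(scene=(240,480,130,270),side=(150,350,130,310)).items():
    p=cv2.imread(f"pics/{n}0.png")[y0:y1,x0:x1]
    k=3.3; cv2.imwrite(f"pics/{n}0c.png",cv2.resize(p,None,fx=k,fy=k,interpolation=cv2.INTER_CUBIC))
    c=get_calibration(n);d=np.load(f"pics/{n}0.npy")
    P=cloud(c,d); z=P[...,2]
    if n=="side":
        for (u,v) in [(243,250),(241,247),(259,239),(268,220),(293,195),(252,165)]: print(n,u,v,pt(c,d,u,v).round(3))
    else:
        for (u,v) in [(437,187),(433,210),(406,198),(365,210),(328,208),(283,233),(284,155)]: print(n,u,v,pt(c,d,u,v).round(3))
    print((d>0).mean())
E
```

```text
scene 437 187 [ 0.458 -0.231  0.122]
scene 433 210 [ 0.453 -0.228  0.066]
scene 406 198 [ 0.492 -0.179  0.088]
scene 365 210 [ 0.539 -0.104  0.049]
scene 328 208 [ 0.586 -0.032  0.047]
scene 283 233 [0.528 0.103 0.06 ]
scene 284 155 [ 0.827 -0.02   0.078]
0.9957109375
side 243 250 [ 0.465 -0.242  0.121]
side 241 247 [ 0.463 -0.234  0.121]
side 259 239 [ 0.498 -0.19   0.091]
side 268 220 [ 0.533 -0.079  0.037]
side 293 195 [ 0.593 -0.054  0.071]
side 252 165 [0.531 0.091 0.065]
0.99615625
```

View pics/scene0c.png

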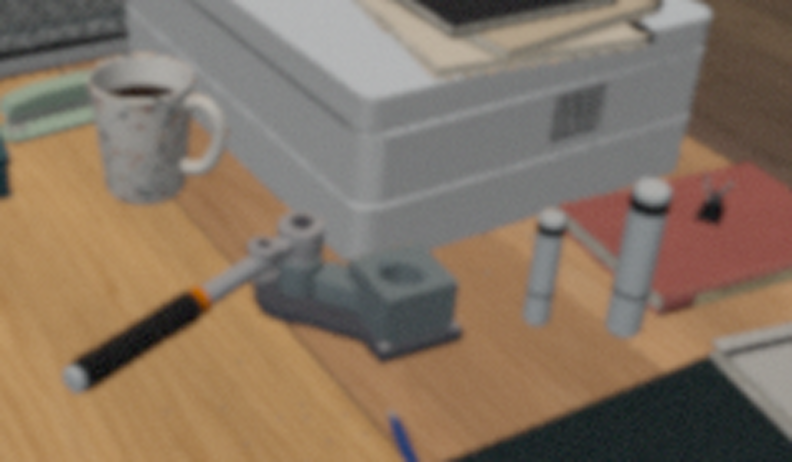

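View pics/side0c.png

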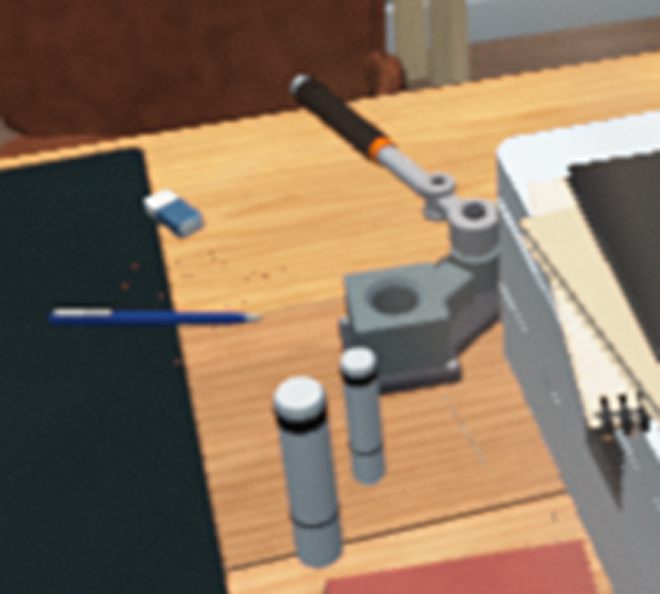

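```bash
python3 - <<'E'
from h import *
from scipy.optimize import least_squares
C={n:get_calibration(n) for n in("scene","side")}
P={n:cloud(C[n],np.load(f"pics/{n}0.npy")) for n in C}
for n in C:
    p=P[n]
    for nm,c0,r,h in (("large",(.462,-.237),.013,.12),("small",(.498,-.187),.009,.09)):
        m=(np.hypot(p[...,0]-c0[0],p[...,1]-c0[1])<.03)&(p[...,2]>.025)
        s=p[m&(p[...,2]<h-.012)]
        f=least_squares(lambda x:np.hypot(s[:,0]-x[0],s[:,1]-x[1])-r,c0,loss="soft_l1",f_scale=.001)
        f3=least_squares(lambda x:np.hypot(s[:,0]-x[0],s[:,1]-x[1])-x[2],[*c0,r],loss="soft_l1",f_scale=.001)
        t=p[m&(abs(p[...,2]-h)<.004)]
        print(n,nm,"side fit",f.x.round(4),"free r",f3.x.round(4),len(s),"top mean",t.mean(0).round(4),len(t),"zmax",np.percentile(p[m][:,2],[95,99]).round(4))
    m=(abs(p[...,2]-.05)<.004)&(np.hypot(p[...,0]-.54,p[...,1]+.1)<.045)
    q=p[m][:,:2]
    print(n,"top",len(q),cv2.minAreaRect((q*1000).astype(np.float32)))
    # hole boundary : block-top mask in z=.05 plane rectified
    vs,us=np.nonzero(m);img=np.zeros((400,640),np.uint8);img[m]=255
    cs,h=cv2.findContours(img,cv2.RETR_CCOMP,cv2.CHAIN_APPROX_NONE)
    for c,hh in zip(cs,h[0]):
        if hh[3]>=0 and len(c)>8:
            e=cv2.fitEllipse(c.astype(np.float32)); w=np.array([plane(C[n],*a,.05)[:2] for a in c[:,0]]); print("hole",e,cv2.minEnclosingCircle((w*1000).astype(np.float32)))
E
```

```text
scene large side fit [ 0.4634 -0.2365] free r [ 0.463  -0.2361  0.0125] 366 top mean [ 0.4609 -0.2339  0.12  ] 69 zmax [0.1209 0.1218]
scene small side fit [ 0.4984 -0.1861] free r [ 0.4986 -0.1863  0.0092] 164 top mean [ 0.4963 -0.1838  0.09  ] 42 zmax [0.0913 0.0925]
scene top 331 ((535.5540161132812, -91.66400909423828), (57.5387077331543, 60.308292388916016), 87.80057525634766)
hole ((361.4472961425781, 212.56134033203125), (7.572885036468506, 13.425642013549805), 92.82959747314453) ((533.35595703125, -90.33660125732422), 17.224342346191406)
side large side fit [ 0.4601 -0.2371] free r [ 0.4601 -0.2375  0.0127] 528 top mean [ 0.4599 -0.2403  0.1204] 146 zmax [0.1213 0.122 ]
side small side fit [ 0.4959 -0.1881] free r [ 0.496  -0.1876  0.0094] 223 top mean [ 0.4957 -0.1905  0.09  ] 80 zmax [0.0914 0.0925]
side top 464 ((532.6181640625, -93.05290222167969), (60.551307678222656, 55.932071685791016), 88.2096939086914)
hole ((268.76019287109375, 220.6347198486328), (9.401851654052734, 15.558666229248047), 86.92601013183594) ((532.0695190429688, -96.9754867553711), 16.16643714904785)
```

```bash
python3 - <<'E'
from h import *
s=read_state();M=R.from_rotvec(s["tcp_rot"]).as_matrix();print(M.round(3))
c=get_calibration("wrist");print("cam in tool",(M.T@(c["eye"]-s["tool_pos"])).round(3))
C={n:get_calibration(n) for n in("scene","side")}
for n in C:
    im=cv2.imread(f"pics/{n}0.png");p=cloud(C[n],np.load(f"pics/{n}0.npy"));z=p[...,2]
    # printer xy at heights
    reg=(p[...,0]>.5)&(p[...,0]<.8)&(p[...,1]>-.4)&(p[...,1]<.1)
    for lo,hi in((.08,.12),(.12,.15),(.15,.2),(.2,.25)):
        q=p[reg&(z>lo)&(z<hi)]
        if len(q)>20:
            # front corner / face samples
            out=[]
            for y in np.arange(-.3,.1,.05):
                k=q[abs(q[:,1]-y)<.01]
                if len(k)>3: out.append((round(y,2),round(np.percentile(k[:,0],5),3)))
            print(n,lo,hi,len(q),out)
    dark=(im.max(2)<75)&(z>.035)&(z<.08)&(np.hypot(p[...,0]-.53,p[...,1]-.1)<.08)
    q=p[dark];print("grip",len(q),q.mean(0).round(3))
    xy=q[:,:2]*1000
    print(cv2.minAreaRect(xy.astype(np.float32)),cv2.fitLine(xy.astype(np.float32),cv2.DIST_HUBER,0,.01,.01).ravel())
    hsv=cv2.cvtColor(im,cv2.COLOR_BGR2HSV)
    o=(hsv[...,0]<15)&(hsv[...,1]>180)&(hsv[...,2]>140)&(z>.04)&(z<.08)&(np.hypot(p[...,0]-.53,p[...,1]-.05)<.08)
    print("orange",o.sum(),p[o].mean(0).round(3))
    m=(z>.062)&(z<.09)&(np.hypot(p[...,0]-.59,p[...,1]+.04)<.05); q=p[m];print("head",len(q),q.mean(0).round(3),q.min(0).round(3),q.max(0).round(3))
    m=(z>.09)&(np.hypot(p[...,0]-.83,p[...,1]+.0)<.08); q=p[m];print("mug",len(q),q.min(0).round(3),q.max(0).round(3))
E
```

```text
[[-0.001  0.275  0.961]
 [-0.002  0.961 -0.275]
 [-1.    -0.002 -0.   ]]
cam in tool [-0.143 -0.    -0.07 ]
scene 0.08 0.12 2214 [(np.float64(-0.3), np.float64(0.602)), (np.float64(-0.25), np.float64(0.601)), (np.float64(-0.2), np.float64(0.598)), (np.float64(-0.15), np.float64(0.597)), (np.float64(-0.1), np.float64(0.597)), (np.float64(-0.05), np.float64(0.739)), (np.float64(-0.0), np.float64(0.751))]
scene 0.12 0.15 1449 [(np.float64(-0.3), np.float64(0.603)), (np.float64(-0.25), np.float64(0.602)), (np.float64(-0.2), np.float64(0.6)), (np.float64(-0.15), np.float64(0.598)), (np.float64(-0.1), np.float64(0.598))]
scene 0.15 0.2 4378 [(np.float64(-0.3), np.float64(0.589)), (np.float64(-0.25), np.float64(0.594)), (np.float64(-0.2), np.float64(0.593)), (np.float64(-0.15), np.float64(0.603)), (np.float64(-0.1), np.float64(0.605))]
grip 322 [0.528 0.106 0.062]
((530.4832153320312, 103.7205810546875), (13.241579055786133, 95.32675170898438), 22.645259857177734) [ 3.75391811e-01 -9.26866233e-01  5.27696533e+02  1.04453545e+02]
orange 2 [0.551 0.051 0.061]
head 174 [ 0.588 -0.028  0.067] [
[... 350 characters left out ...]
.float64(0.602)), (np.float64(-0.2), np.float64(0.597)), (np.float64(-0.15), np.float64(0.595)), (np.float64(-0.1), np.float64(0.594))]
side 0.15 0.2 16098 [(np.float64(-0.3), np.float64(0.592)), (np.float64(-0.25), np.float64(0.593)), (np.float64(-0.2), np.float64(0.599)), (np.float64(-0.15), np.float64(0.597)), (np.float64(-0.1), np.float64(0.61))]
grip 220 [0.529 0.1   0.064]
((530.4931640625, 104.51200866699219), (21.424861907958984, 103.65432739257812), 20.821853637695312) [ 3.7783778e-01 -9.2587179e-01  5.2940253e+02  9.7592735e+01]
orange 16 [0.551 0.051 0.063]
head 217 [ 0.587 -0.036  0.067] [ 0.568 -0.063  0.062] [0.608 0.005 0.073]
mug 269 [ 0.75  -0.079  0.09 ] [0.833 0.038 0.441]
```

```bash
python3 -m creep '[[0,[20,-34,0],0.035],[0,[20,-34,0],0.035],[0,[20,-34,0],0.035],[0,[20,-34,0],0.035],[0,[20,-34,0],0.035],[0,[20,-34,0],0.035],[0,[20,-34,0],0.035],[0,[20,-34,0],0.035]]' 40
```

```text
time: 0.82
tool_pos: [0.3461, 0.375, 0.231]
tcp_rot: [-0.003, 1.571, 0.003]
wrist_force: [0.7, -0.7, 0.5]
width: 0.993
```

```bash
python3 -m creep '[[0,[17,-36,0],0],[0,[17,-36,0],0],[0,[17,-36,0],0],[0,[17,-36,0],0],[0,[17,-36,0],0],[0,[17,-36,0],0],[0,[17,-36,0],0],[0,[17,-36,0],0]]'
```

```text
time: 1.48
tool_pos: [0.482, 0.087, 0.2313]
tcp_rot: [-0.001, 1.571, 0.001]
wrist_force: [0.3, 0.3, 0.6]
width: 1.0
```

```bash
python3 -m creep '[[0,[-2,-38,0],0],[0,[-2,-38,0],0],[0,[-2,-38,0],0],[0,[-2,-38,0],0],[0,[-2,-38,0],0],[0,[-2,-38,0],0],[0,[-2,-38,0],0],[0,[-2,-38,0],0]]'
python3 - <<'E'
from h import *
p,d=read_camera("wrist");s=read_state();c=get_calibration("wrist");print(s["tool_pos"],s["q"].round(3),R.from_rotvec(s["tcp_rot"]).as_matrix().round(3),s["wrist_force"])
cv2.imwrite("pics/w1.png",p);np.save("pics/w1.npy",d);P=cloud(c,d)
print("proj pole top",proj(c,(.4615,-.237,.12)),"socket",proj(c,(.534,-.0925,.05)))
E
```

```text
time: 2.15
tool_pos: [0.465, -0.2169, 0.2312]
tcp_rot: [-0.001, 1.571, 0.001]
wrist_force: [0.2, 0.5, -1.4]
width: 0.994
[ 0.4648239  -0.22335301  0.23130775] [-0.493 -0.041  1.941 -0.006  1.239 -2.06 ] [[-0.     0.002  1.   ]
 [-0.006  1.    -0.002]
 [-1.    -0.006 -0.   ]] [ 0.63161546 -5.28295597  0.49171202]
proj pole top [309.20389625 193.50490724] socket [447.50842159 242.29900541]
```

View pics/w1.png

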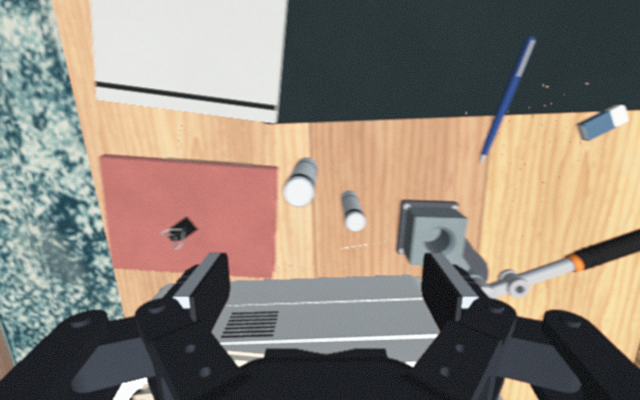

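Wrist view: the large pole's top is at (299,192), the small one at (355,222), and the socket bore at (440,240). The arm was still settling, so I'll retake it.

```bash
python3 - <<'E'
from h import *
c=get_calibration("wrist");s=read_state();p,d=read_camera("wrist");c2=get_calibration("wrist");print(s["tool_pos"],c["eye"],c2["eye"])
cv2.imwrite("pics/w2.png",p);P=cloud(c2,d)
m=(abs(P[...,2]-.12)<.006)&(np.hypot(P[...,0]-.4615,P[...,1]+.237)<.03);v,u=np.nonzero(m)
cu=cv2.minEnclosingCircle(np.stack([u,v],1).astype(np.float32));print(m.sum(),cu,plane(c2,*cu[0],.12),P[m].mean(0))
# hole: rim from block-top mask
m=(abs(P[...,2]-.05)<.005)&(np.hypot(P[...,0]-.534,P[...,1]+.0925)<.045)
img=np.zeros((400,640),np.uint8);img[m]=255
cs,h=cv2.findContours(img,cv2.RETR_CCOMP,cv2.CHAIN_APPROX_NONE)
for q,hh in zip(cs,h[0]):
    if hh[3]>=0 and len(q)>15:
        w=np.array([plane(c2,*a,.05)[:2] for a in q[:,0]]);print("hole",len(q),cv2.fitEllipse((w*1000).astype(np.float32)),cv2.minEnclosingCircle((w*1000).astype(np.float32)))
x=P[m][:,:2]*1000;print(cv2.minAreaRect(x.astype(np.float32)))
k=cv2.resize(p[170:310,260:640],None,fx=2,fy=2,interpolation=cv2.INTER_CUBIC);cv2.imwrite("pics/w2c.png",k)
print("z desk",np.median(P[120:150,300:400,2]))
E
```

```text
[ 0.4648239  -0.22335301  0.23130775] [ 0.39535607 -0.22235091  0.37443827] [ 0.39559169 -0.21928886  0.37428836]
760 ((309.5, 190.8157958984375), 15.787158012390137) [ 0.45936485 -0.23284979  0.12      ] [ 0.45982905 -0.23286924  0.11951291]
hole 73 ((532.298828125, -90.45506286621094), (28.57245635986328, 29.299057006835938), 26.884824752807617) ((532.2510375976562, -90.30554962158203), 15.137226104736328)
((533.8544921875, -88.88855743408203), (56.88923645019531, 56.89303970336914), 87.8622817993164)
z desk 0.00027564509260780135
```

View pics/w2c.png

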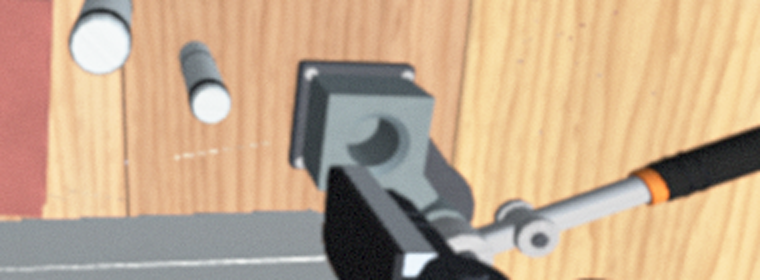

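```bash
python3 -m creep '[[0,[-5,-20,0],0],[0,[0,0,-25],0],[0,[0,0,-30],0],[0,[0,0,-30],0],[0,[0,0,-30],0],[0,[0,0,-30],0],[0,[0,0,-24],0],[0,[0,0,0],0]]' 40
```

```text
time: 2.92
tool_pos: [0.4562, -0.2317, 0.0566]
tcp_rot: [0.003, 1.58, 0.006]
wrist_force: [-0.6, 0.9, -1.0]
width: 1.001
```

```bash
python3 -m creep '[[60,[0,0,0],0],[100,[0,0,0],0],[120,[0,0,0],0],[140,[0,0,0],0],[160,[0,0,0],0],[180,[0,0,0],0],[200,[0,0,0],0],[230,[0,0,0],0]]' 40
```

```text
time: 3.58
tool_pos: [0.4619, -0.236, 0.0638]
tcp_rot: [-0.002, 1.568, -0.0]
wrist_force: [-1.1, -1.6, 5.8]
width: 0.292
```

```bash
python3 -m creep '[[255,[0,0,0],0],[255,[0,0,0],0],[255,[0,0,3],0],[255,[0,0,7],0],[255,[0,0,10],0],[255,[0,0,15],0],[255,[0,0,20],0],[255,[0,0,20],0]]' 40
python3 - <<'E'
from h import *
c=get_calibration("wrist");s=read_state();p,d=read_camera("side");print(s["tool_pos"],s["width"],s["wrist_force"])
cv2.imwrite("pics/s1.png",cv2.resize(p[100:330,150:400],None,fx=2.5,fy=2.5))
E
```

```text
time: 4.25
tool_pos: [0.46, -0.2346, 0.1379]
tcp_rot: [-0.0, 1.572, 0.002]
wrist_force: [-0.1, -1.2, -0.6]
width: 0.291
[ 0.46004338 -0.23455619  0.13791008] 0.2906848396818776 [-0.08947857 -1.15262892 -0.64434593]
```

View pics/s1.png

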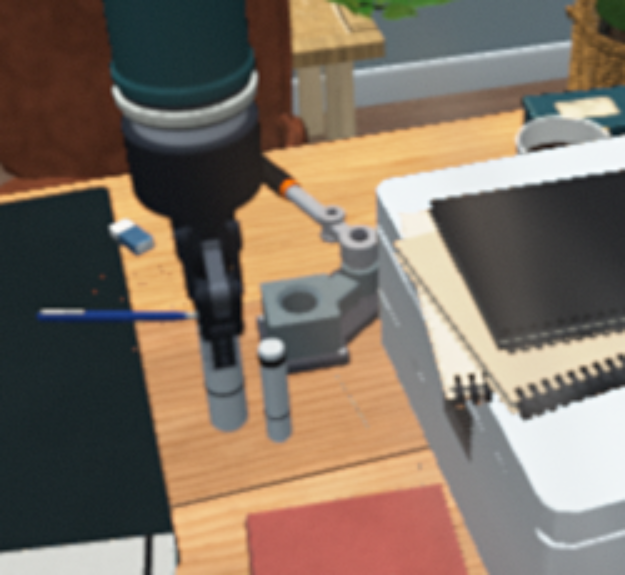

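The pole is gripped and lifted, with its band visible below the fingers. I'll raise it over the small pole and carry it to the socket.

```bash
python3 -m creep '[[255,[0,0,20],0],[255,[0,0,20],0],[255,[0,12,5],0],[255,[12,24,0],0],[255,[15,30,0],0],[255,[15,30,0],0],[255,[15,25,0],0],[255,[10,14,0],0]]' 40

```

```text
time: 4.97
tool_pos: [0.5279, -0.0964, 0.1815]
tcp_rot: [-0.001, 1.571, 0.003]
wrist_force: [-0.4, 0.0, -1.6]
width: 0.292
```

```bash
python3 -m creep '[[255,[5,8,0],0],[255,[0,0,-10],0],[255,[0,0,-20],0],[255,[0,0,-20],0],[255,[0,0,-8],0],[255,[0,0,0],0],[255,[0,0,0],0],[255,[0,0,0],0]]' 40
python3 - <<'E'
from h import *
s=read_state();print(s["tool_pos"],s["width"],s["wrist_force"])
for n in("scene","side"):
    p,d=read_camera(n);c=get_calibration(n);np.save(f"pics/{n}2.npy",d);cv2.imwrite(f"pics/{n}2.png",p)
    y=int(proj(c,(.532,-.093,.07))[1]);x=int(proj(c,(.532,-.093,.07))[0])
    cv2.imwrite(f"pics/{n}2c.png",cv2.resize(p[y-60:y+60,x-60:x+60],None,fx=4,fy=4,interpolation=cv2.INTER_CUBIC))
    P=cloud(c,d);m=(np.hypot(P[...,0]-.532,P[...,1]+.093)<.028)&(P[...,2]>.065)&(P[...,2]<.105);q=P[m]
    from scipy.optimize import least_squares
    for lo,hi in((.055,.08),(.065,.105)):
        k=P[(np.hypot(P[...,0]-.532,P[...,1]+.093)<.025)&(P[...,2]>lo)&(P[...,2]<hi)]
        if len(k)>20:
            f=least_squares(lambda x:np.hypot(k[:,0]-x[0],k[:,1]-x[1])-.013,(.532,-.093),loss="soft_l1",f_scale=.001);print(n,lo,len(k),f.x.round(4),k[:,2].min())
E
```

```text
time: 5.63
tool_pos: [0.5332, -0.0927, 0.125]
tcp_rot: [-0.001, 1.57, 0.0]
wrist_force: [-0.2, 0.1, -1.5]
width: 0.291
[ 0.53316709 -0.09271531  0.12503532] 0.29082449334561533 [-0.15202005  0.08341682 -1.48288341]
scene 0.055 63 [ 0.5346 -0.0931] 0.0636857762154302
scene 0.065 168 [ 0.5347 -0.0928] 0.06521303733962103
side 0.055 75 [ 0.532  -0.0933] 0.06498314118047688
side 0.065 210 [ 0.5318 -0.0931] 0.06594302857019463
```

View pics/scene2c.png

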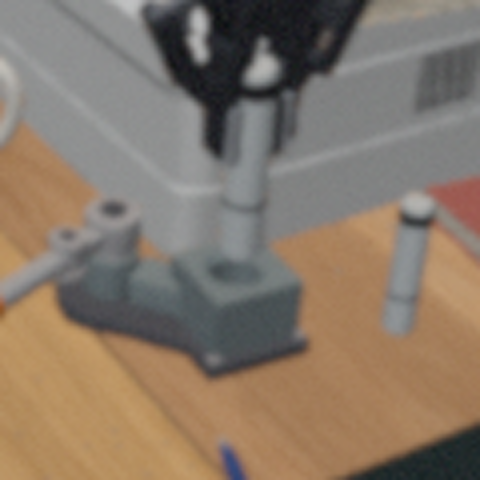

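View pics/side2c.png

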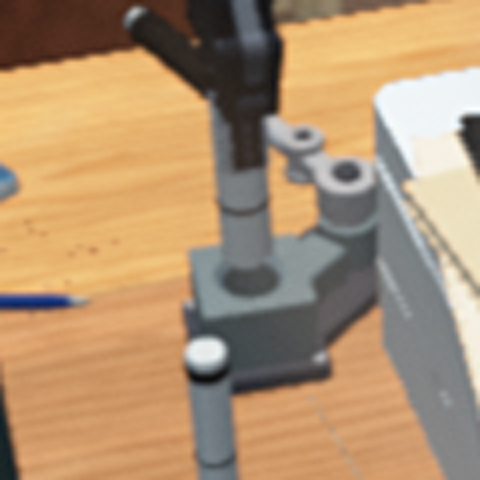

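Both views show the pole hanging about 13 mm above the bore, and each camera's own estimates agree within 1–2 mm. I'll lower it slowly and watch the force.

```bash
python3 -m creep '[[255,[0,0,-5],0],[255,[0,0,-4],0],[255,[0,0,-3],0],[255,[0,0,-2],0],[255,[0,0,-2],0],[255,[0,0,-2],0],[255,[0,0,-1],0],[255,[0,0,0],0]]' 40

```

```text
time: 6.4
tool_pos: [0.5328, -0.0921, 0.105]
tcp_rot: [-0.001, 1.571, 0.001]
wrist_force: [1.1, -0.8, -1.5]
width: 0.289
```

```bash
python3 -m creep '[[255,[0,0,-1],0],[255,[0,0,-1],0],[255,[0,0,-1],0],[255,[0,0,-1],0],[255,[0,0,-1],0],[255,[0,0,-1],0],[255,[0,0,0],0],[255,[0,0,0],0]]' 40

```

```text
time: 7.07
tool_pos: [0.5328, -0.0921, 0.0991]
tcp_rot: [-0.001, 1.571, 0.001]
wrist_force: [1.3, -1.2, -2.2]
width: 0.295
```

```bash
python3 -m creep '[[255,[0,0,-2],0],[255,[0,0,-3],0],[255,[0,0,-3],0],[255,[0,0,-3],0],[255,[0,0,-2],0],[255,[0,0,-2],0],[255,[0,0,0],0],[255,[0,0,0],0]]' 40

```

```text
time: 7.73
tool_pos: [0.5328, -0.0921, 0.084]
tcp_rot: [-0.001, 1.571, 0.001]
wrist_force: [2.7, -1.3, -2.3]
width: 0.291
```

```bash
python3 -m creep '[[255,[0,0,-1],0],[255,[0,0,-1],0],[255,[0,0,-1],0],[255,[0,0,-1],0],[255,[0,0,-1],0],[255,[0,0,0],0],[255,[0,0,0],0],[255,[0,0,0],0]]' 40

```

```text
time: 8.4
tool_pos: [0.5328, -0.0921, 0.0792]
tcp_rot: [-0.001, 1.571, 0.001]
wrist_force: [2.1, -1.8, -1.5]
width: 0.297
```

```bash
python3 -m creep '[[255,[0,0,-0.5],0],[255,[0,0,-0.5],0],[255,[0,0,-0.5],0],[255,[0,0,-0.5],0],[255,[0,0,0],0],[255,[0,0,0],0],[255,[0,0,0],0],[255,[0,0,0],0]]' 40

```

```text
time: 9.07
tool_pos: [0.533, -0.0921, 0.0778]
tcp_rot: [-0.001, 1.57, 0.001]
wrist_force: [-0.3, -0.5, 5.8]
width: 0.293
```

```bash
python3 -m creep '[[255,[0,0,-0.5],0],[255,[0,0,-0.5],0],[255,[0,0,0],0],[255,[0,0,0],0],[255,[0,0,0],0],[255,[0,0,0],0],[255,[0,0,0],0],[255,[0,0,0],0]]' 40

```

```text
time: 9.73
tool_pos: [0.5333, -0.0922, 0.0778]
tcp_rot: [-0.001, 1.57, 0.001]
wrist_force: [-2.4, 0.2, 12.0]
width: 0.292
```

The force rose at TCP z 0.0778, close to the expected floor at 0.0765. I'll open the fingers part-way and look.

```bash
python3 -m creep '[[160,[0,0,0],0],[140,[0,0,0],0],[120,[0,0,0],0],[100,[0,0,0],0],[100,[0,0,0],0],[100,[0,0,0],0],[100,[0,0,0],0],[100,[0,0,0],0]]' 40
python3 - <<'E'
from h import *
for n in("scene","side"):
    p,d=read_camera(n);c=get_calibration(n)
    x,y=proj(c,(.532,-.093,.06)).astype(int)
    cv2.imwrite(f"pics/{n}3c.png",cv2.resize(p[y-60:y+60,x-60:x+60],None,fx=5,fy=5,interpolation=cv2.INTER_CUBIC))
    P=cloud(c,d);m=(np.hypot(P[...,0]-.532,P[...,1]+.093)<.012);print(n,"z top in pole column",np.percentile(P[m][:,2][P[m][:,2]<.145],[90,95,99]))
E
```

```text
time: 10.4
tool_pos: [0.5327, -0.0921, 0.0762]
tcp_rot: [-0.001, 1.571, 0.001]
wrist_force: [0.5, -0.4, -1.2]
width: 0.607
scene z top in pole column [0.13445504 0.13536553 0.13602306]
side z top in pole column [0.12945719 0.13479942 0.13514886]
```

View pics/side3c.png

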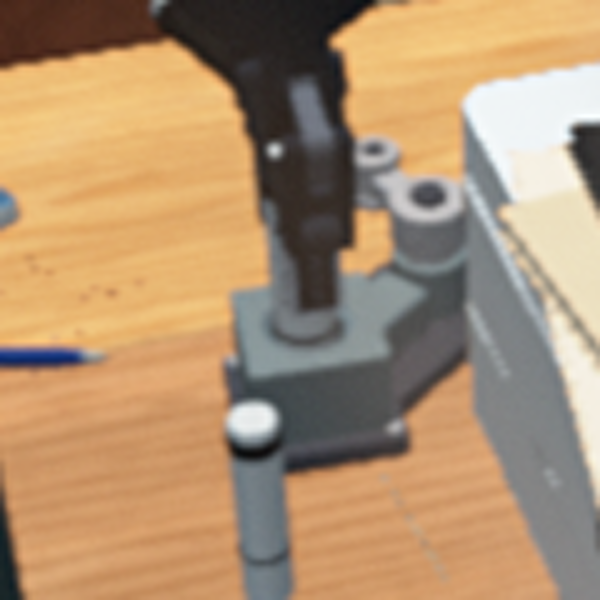

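View pics/scene3c.png

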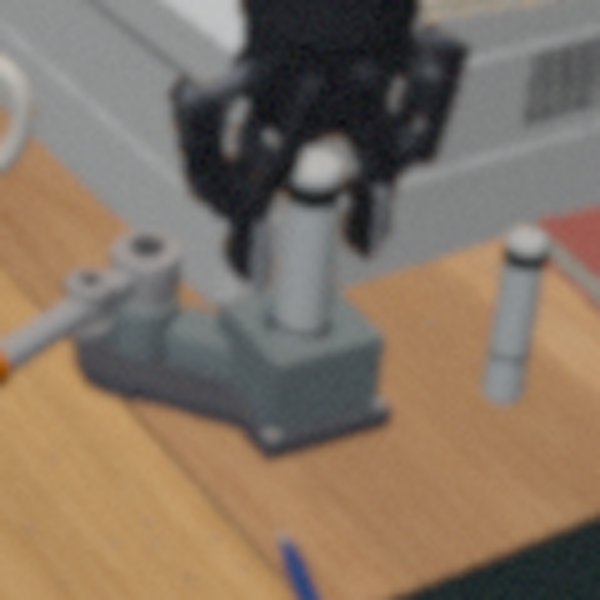

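The pole is home: its top is at z 0.134–0.135 and its lower band is at the rim. I'll back out upward and move to the handle's robot side.

```bash
python3 -m creep '[[100,[0,0,15],0],[100,[0,0,25],0],[100,[0,0,35],0],[100,[0,0,30],0],[100,[-6,20,0],0],[100,[-12,34,0],0],[150,[-12,34,0],0],[200,[-10,34,0],0]]' 40
python3 - <<'E'
from h import *
for n in("side","scene"):
    p,d=read_camera(n);c=get_calibration(n)
    x,y=proj(c,(.532,-.093,.06)).astype(int)
    cv2.imwrite(f"pics/{n}4c.png",cv2.resize(p[y-60:y+60,x-60:x+60],None,fx=5,fy=5,interpolation=cv2.INTER_CUBIC))
    P=cloud(c,d);k=P[(np.hypot(P[...,0]-.532,P[...,1]+.093)<.025)&(P[...,2]>.06)&(P[...,2]<.12)]
    from scipy.optimize import least_squares
    for lo,hi in((.055,.085),(.085,.12)):
        q=k[(k[:,2]>lo)&(k[:,2]<hi)]
        if len(q)>20: print(n,lo,least_squares(lambda x:np.hypot(q[:,0]-x[0],q[:,1]-x[1])-.013,(.532,-.093),loss="soft_l1",f_scale=.001).x.round(4))
    t=P[(np.hypot(P[...,0]-.532,P[...,1]+.093)<.02)&(P[...,2]>.128)&(P[...,2]<.145)];print(n,"top",t.mean(0).round(4),len(t))
print(read_state()["tool_pos"])
E
```

```text
time: 11.17
tool_pos: [0.4921, 0.0308, 0.1817]
tcp_rot: [0.0, 1.57, -0.0]
wrist_force: [0.5, 1.0, -0.2]
width: 0.336
side 0.055 [ 0.5313 -0.0926]
side 0.085 [ 0.5315 -0.0928]
side top [ 0.5308 -0.0974  0.1337] 115
scene 0.055 [ 0.5346 -0.092 ]
scene 0.085 [ 0.5345 -0.0922]
scene top [ 0.5303 -0.0894  0.1331] 83
[0.49106108 0.03365616 0.18121502]
```

View pics/side4c.png

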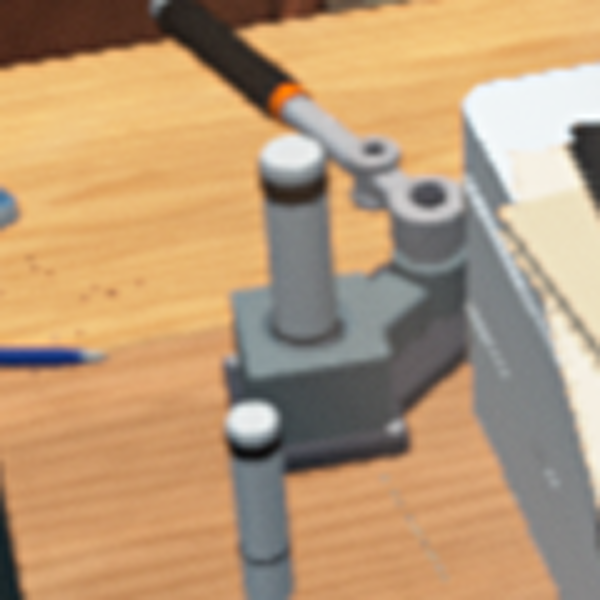

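```bash
python3 -m creep '[[255,[-2,28,0],0.095],[255,[-3,28,0],0.095],[255,[0,0,-10],0.095],[255,[0,0,-25],0.095],[255,[0,0,-35],0],[255,[0,0,-35],0],[255,[0,0,-25],0],[255,[0,0,-9],0]]' 40

```

```text
time: 11.93
tool_pos: [0.4844, 0.0849, 0.0381]
tcp_rot: [-0.299, 1.557, 0.299]
wrist_force: [-0.7, -0.5, -0.1]
width: 0.003
```

```bash
python3 -m creep '[[255,[0,0,0],0],[255,[0,0,0],0],[255,[0,0,0],0],[255,[0,0,0],0],[255,[0,0,0],0],[255,[0,0,0],0],[255,[0,0,0],0],[255,[0,0,0],0]]' 40
python3 - <<'E'
from h import *
s=read_state();print(s["wrist_force"],s["width"],s["q"].round(2))
for n in("scene","wrist"):
    c=get_calibration(n);p,d=read_camera(n);cv2.imwrite(f"pics/{n}5.png",p)
    if n=="scene": cv2.imwrite(f"pics/{n}5c.png",cv2.resize(p[130:270,220:420],None,fx=4,fy=4,interpolation=cv2.INTER_CUBIC))
E
```

```text
time: 12.6
tool_pos: [0.488, 0.086, 0.0428]
tcp_rot: [-0.299, 1.549, 0.299]
wrist_force: [0.5, 0.6, -0.2]
width: -0.001
[ 0.52078828  0.63768425 -0.17354626] -0.000695231141364199 [ 0.12  0.13  2.15 -0.    0.86 -1.83]
```

View pics/scene5c.png

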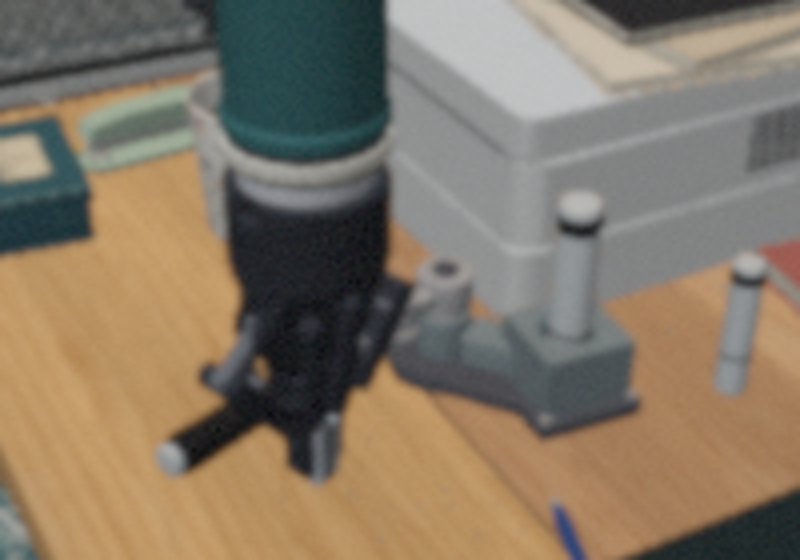

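View pics/wrist5.png

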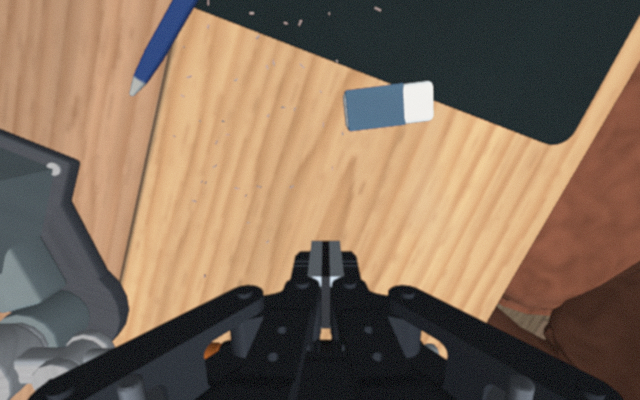

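The gripper is shut behind the grip on its robot side with nothing touching. I'll work out an arc about the screw in row units.

```bash
python3 - <<'E'
import numpy as np
S=np.array([592,-48]);p=np.array([506.5,93.5]);r0=p-S;a=np.arctan2(r0[1],r0[0]);r=np.hypot(*r0);print(a,r)
for i in range(0,40):
    f=lambda k:S+r*np.array([np.cos(a-.03*k),np.sin(a-.03*k)])
    print(i+1,f(i+1).round(1),(f(i+1)-f(i)).round(1))
E
python3 -m creep '[[255,[4,2,0],0],[255,[4,2,0],0],[255,[4,1,0],0],[255,[3,1.5,0],0],[255,[2,1,0],0],[255,[1.5,0,0],0],[255,[0,0,0],0],[255,[0,0,0],0]]' 40
```

```text
2.114327850214138 165.325436639375
1 [510.8  96. ] [4.3 2.5]
2 [515.1  98.4] [4.4 2.4]
3 [519.6 100.6] [4.4 2.2]
4 [524.1 102.7] [4.5 2.1]
5 [528.6 104.7] [4.6 2. ]
6 [533.2 106.5] [4.6 1.8]
7 [537.9 108.2] [4.7 1.7]
8 [542.6 109.8] [4.7 1.6]
9 [547.3 111.2] [4.8 1.4]
10 [552.1 112.4] [4.8 1.3]
11 [557.  113.6] [4.8 1.1]
12 [561.8 114.5] [4.9 1. ]
13 [566.7 115.4] [4.9 0.8]
14 [571.6 116.1] [4.9 0.7]
15 [576.6 116.6] [4.9 0.5]
16 [581.5 117. ] [4.9 0.4]
17 [586.5 117.2] [5.  0.2]
18 [591.4 117.3] [5.  0.1]
19 [596.4 117.3] [ 5.  -0.1]
20 [601.3 117.1] [ 5.  -0.2]
21 [606.3 116.7] [ 4.9 -0.4]
22 [611.2 116.2] [ 4.9 -0.5]
23 [616.1 115.6] [ 4.9 -0.7]
24 [621.  114.8] [ 4.9 -0.8]
25 [625.9 113.8] [ 4.9 -0.9]
26 [630.7 112.7] [ 4.8 -1.1]
27 [635.5 111.5] [ 4.8 -1.2]
28 [640.3 110.1] [ 4.8 -1.4]
29 [645.  108.6] [ 4.7 -1.5]
30 [649.7 106.9] [ 4.7 -1.7]
31 [654.3 105.1] [ 4.6 -1.8]
32 [658.9 103.2] [ 4.6 -1.9]
33 [663.4 101.1] [ 4.5 -2.1]
34 [667.8  98.9] [ 4.4 -2.2]
35 [672.2  96.6] [ 4.4 -2.3]
36 [676.5  94.1] [ 4.3 -2.5]
37 [680.7  91.5] [ 4.2 -2.6]
38 [684.9  88.8] [ 4.1 -2.7]
39 [688.9  85.9] [ 4.1 -2.8]
40 [692.9  83. ] [ 4. -3.]
time: 13.37
tool_pos: [0.5062, 0.0934, 0.0422]
tcp_rot: [-0.299, 1.55, 0.299]
wrist_force: [-0.3, 0.3, -0.1]
width: 0.002
```

```bash
python3 -m creep '[[255,[4,2.5,0],-0.03],[255,[4.5,2.5,0],-0.03],[255,[4.5,2,0],-0.03],[255,[4.5,2,0],-0.03],[255,[4.5,2,0],-0.03],[255,[4.5,2,0],-0.03],[255,[0,0,0],0],[255,[0,0,0],0]]' 40
```

```text
time: 14.03
tool_pos: [0.5325, 0.1064, 0.0421]
tcp_rot: [-0.159, 1.565, 0.159]
wrist_force: [-0.0, 0.7, 0.8]
width: 0.004
```

```bash
python3 - <<'E'
from h import *
for n in("scene","side"):
    c=get_calibration(n);p,d=read_camera(n)
    x,y=proj(c,(.56,.04,.06)).astype(int)
    cv2.imwrite(f"pics/{n}6c.png",cv2.resize(p[y-60:y+60,x-80:x+80],None,fx=4,fy=4,interpolation=cv2.INTER_CUBIC))
E
```

```text
(no output)
```

View pics/scene6c.png

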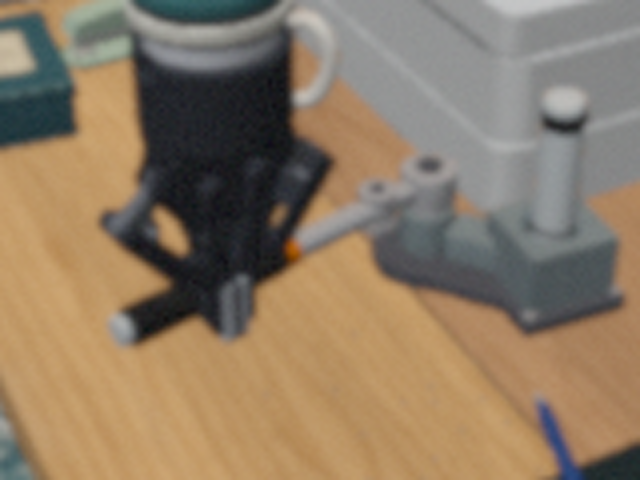

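View pics/side6c.png

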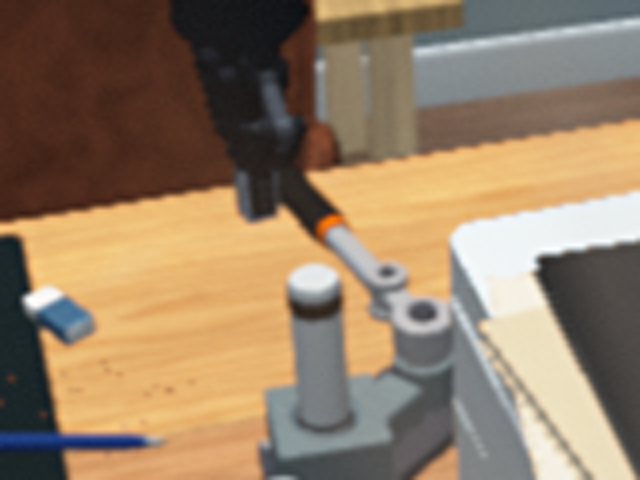

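The fingers are on the grip and the handle is turning, with the pole untouched. I'll go on along the arc.

```bash
python3 -m creep '[[255,[4.7,1.7,0],-0.03],[255,[4.7,1.6,0],-0.03],[255,[4.8,1.4,0],-0.03],[255,[4.8,1.3,0],-0.03],[255,[4.8,1.1,0],-0.03],[255,[4.9,1,0],-0.03],[255,[0,0,0],0],[255,[0,0,0],0]]' 40
```

```text
time: 14.8
tool_pos: [0.5615, 0.1144, 0.0423]
tcp_rot: [-0.018, 1.57, 0.017]
wrist_force: [0.5, 0.4, -0.3]
width: -0.002
```

```bash
python3 -m creep '[[255,[1.2,0.2,0],-0.008],[255,[1.2,0.2,0],-0.008],[255,[1.2,0.2,0],-0.008],[255,[1.2,0.2,0],-0.008],[255,[1.2,0.2,0],-0.008],[255,[1.2,0.2,0],-0.008],[255,[0,0,0],0],[255,[0,0,0],0]]' 40
```

```text
time: 15.47
tool_pos: [0.5689, 0.1157, 0.0423]
tcp_rot: [0.021, 1.57, -0.021]
wrist_force: [-1.4, 0.8, 0.0]
width: -0.002
```

```bash
python3 -m creep '[[255,[1.2,0.1,0],-0.008],[255,[1.2,0.1,0],-0.008],[255,[1.2,0.1,0],-0.008],[255,[1.2,0.1,0],-0.008],[255,[1.2,0.1,0],-0.008],[255,[0,0,0],0],[255,[0,0,0],0],[255,[0,0,0],0]]' 40
```

```text
time: 16.13
tool_pos: [0.575, 0.1162, 0.0424]
tcp_rot: [0.052, 1.57, -0.052]
wrist_force: [-0.7, 1.4, 0.3]
width: 0.003
```

```bash
python3 -m creep '[[255,[1.2,0.1,0],-0.008],[255,[1.2,0.1,0],-0.008],[255,[1.2,0.1,0],-0.008],[255,[1.2,0.1,0],-0.008],[255,[1.2,0.1,0],-0.008],[255,[0,0,0],0],[255,[0,0,0],0],[255,[0,0,0],0]]' 40
```

```text
time: 16.8
tool_pos: [0.581, 0.1167, 0.0423]
tcp_rot: [0.084, 1.569, -0.084]
wrist_force: [-1.0, 0.4, -0.5]
width: 0.002
```

```bash
python3 -m creep '[[255,[1.2,0,0],-0.008],[255,[1.2,0,0],-0.008],[255,[1.2,0,0],-0.008],[255,[1.2,0,0],-0.008],[255,[1.2,0,0],-0.008],[255,[0,0,0],0],[255,[0,0,0],0],[255,[0,0,0],0]]' 40
```

```text
time: 17.47
tool_pos: [0.587, 0.1166, 0.0424]
tcp_rot: [0.115, 1.567, -0.115]
wrist_force: [-0.1, 0.5, -0.5]
width: -0.0
```

```bash
python3 -m creep '[[255,[1.2,0,0],-0.008],[255,[1.2,0,0],-0.008],[255,[1.2,0,0],-0.008],[255,[1.2,0,0],-0.008],[255,[1.2,0,0],-0.008],[255,[0,0,0],0],[255,[0,0,0],0],[255,[0,0,0],0]]' 40
```

```text
time: 18.13
tool_pos: [0.5929, 0.1166, 0.0424]
tcp_rot: [0.147, 1.565, -0.147]
wrist_force: [-0.5, 1.3, -0.5]
width: -0.002
```

```bash
python3 -m creep '[[255,[1.2,0,0],-0.008],[255,[1.2,0,0],-0.008],[255,[1.2,0,0],-0.008],[255,[1.2,-0.1,0],-0.008],[255,[1.2,-0.1,0],-0.008],[255,[0,0,0],0],[255,[0,0,0],0],[255,[0,0,0],0]]' 40
python3 - <<'E'
from h import *
for n in("scene",):
    c=get_calibration(n);p,d=read_camera(n)
    x,y=proj(c,(.58,.04,.06)).astype(int)
    cv2.imwrite(f"pics/{n}7c.png",cv2.resize(p[y-60:y+60,x-80:x+80],None,fx=4,fy=4,interpolation=cv2.INTER_CUBIC))
E
```

```text
time: 18.8
tool_pos: [0.599, 0.1165, 0.0424]
tcp_rot: [0.178, 1.563, -0.178]
wrist_force: [-1.0, 1.5, 0.1]
width: 0.0
```

View pics/scene7c.png

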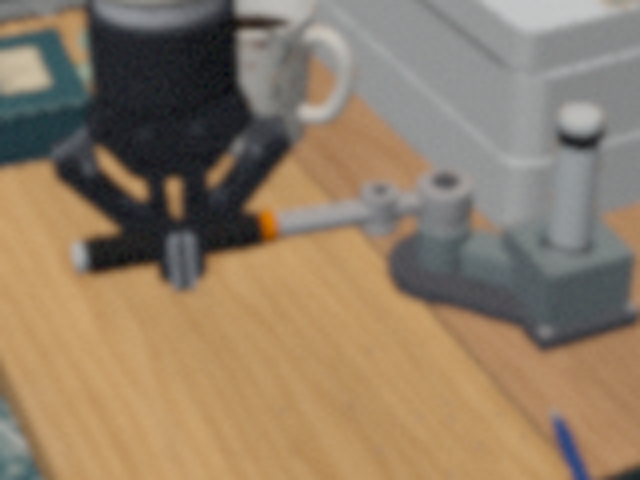

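The handle is still straight, the fingers are at mid-grip, and the mug is well clear. I'll continue.

```bash
python3 -m creep '[[255,[1.2,-0.1,0],-0.008],[255,[1.2,-0.1,0],-0.008],[255,[1.2,-0.1,0],-0.008],[255,[1.2,-0.1,0],-0.008],[255,[1.2,-0.1,0],-0.008],[255,[0,0,0],0],[255,[0,0,0],0],[255,[0,0,0],0]]' 40
```

```text
time: 19.52
tool_pos: [0.6045, 0.1162, 0.0422]
tcp_rot: [0.209, 1.561, -0.209]
wrist_force: [-1.8, 1.7, 0.7]
width: 0.002
```

```bash
python3 -m creep '[[255,[1.2,-0.1,0],-0.008],[255,[1.2,-0.1,0],-0.008],[255,[1.2,-0.1,0],-0.008],[255,[1.2,-0.1,0],-0.008],[255,[1.2,-0.1,0],-0.008],[255,[0,0,0],0],[255,[0,0,0],0],[255,[0,0,0],0]]' 40
```

```text
time: 20.18
tool_pos: [0.607, 0.1163, 0.0412]
tcp_rot: [0.241, 1.565, -0.242]
wrist_force: [-10.0, 4.6, 4.1]
width: -0.002
```

The force jumped to about 11 N, so the screw is tight and the hinge is starting to break. I'll take small steps from here.

```bash
python3 -m creep '[[255,[1,-0.1,0],-0.006],[255,[1,-0.1,0],-0.006],[255,[1,-0.1,0],-0.006],[255,[1,-0.1,0],-0.006],[255,[1,-0.1,0],-0.006],[255,[0,0,0],0],[255,[0,0,0],0],[255,[0,0,0],0]]' 40
```

```text
time: 20.85
tool_pos: [0.612, 0.1159, 0.0413]
tcp_rot: [0.265, 1.562, -0.265]
wrist_force: [-10.4, 5.3, 3.6]
width: -0.001
```

```bash
python3 -m creep '[[255,[1,-0.1,0],-0.006],[255,[1,-0.1,0],-0.006],[255,[1,-0.2,0],-0.006],[255,[1,-0.2,0],-0.006],[255,[1,-0.2,0],-0.006],[255,[1,-0.2,0],-0.006],[255,[0,0,0],0],[255,[0,0,0],0]]' 40
python3 - <<'E'
from h import *
for n in("side","scene"):
    c=get_calibration(n);p,d=read_camera(n);cv2.imwrite(f"pics/{n}8.png",p)
    x,y=proj(c,(.59,.04,.06)).astype(int)
    cv2.imwrite(f"pics/{n}8c.png",cv2.resize(p[y-50:y+50,x-70:x+70],None,fx=5,fy=5,interpolation=cv2.INTER_CUBIC))
E
```

```text
time: 21.52
tool_pos: [0.618, 0.1152, 0.0412]
tcp_rot: [0.293, 1.559, -0.293]
wrist_force: [-10.1, 5.5, 3.5]
width: -0.0
```

View pics/scene8c.png

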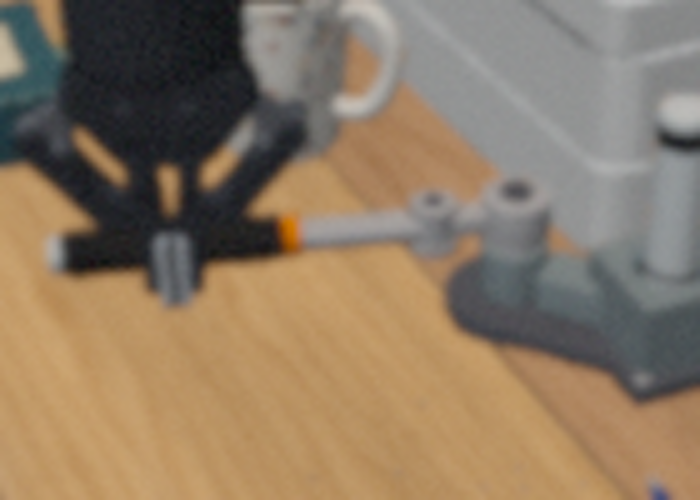

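View pics/side8c.png

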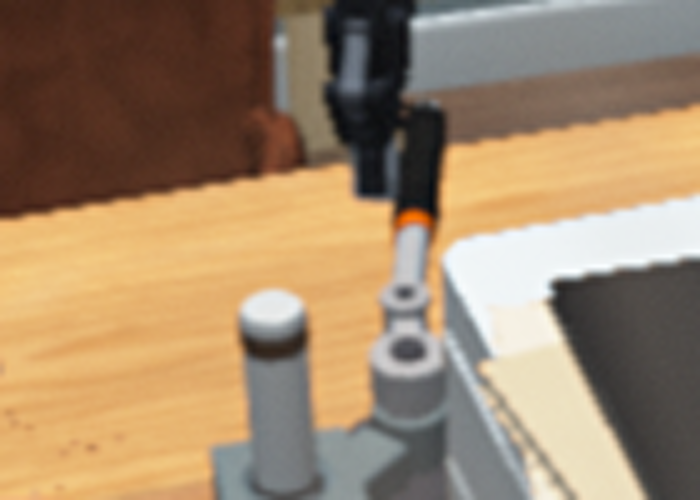

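```bash
python3 - <<'E'
from h import *
c=get_calibration("side");x,y=proj(c,(.59,.04,.06)).astype(int)
f=lambda u,v,z:plane(c,u/5+x-70,v/5+y-50,z)[:2]
S=f(407,348,.072);H=f(405,292,.068);O=f(414,217,.062);E=f(428,110,.062)
az=lambda a,b:np.arctan2(*(b-a)[::-1])
print(S,H,O,E,np.hypot(*(H-S)),"head",az(S,H),"handle H-E",az(H,E),"O-E",az(O,E),"click",az(S,H)-az(H,E))
E
```

```text
[ 0.59406845 -0.05127389] [ 0.60411593 -0.00619585] [0.62417375 0.0592053 ] [0.65400146 0.15089967] 0.046184216036441766 head 1.351490374243848 handle H-E 1.2633182730047046 O-E 1.2562977724967115 click 0.08817210123914343
```

The measured break-over is about 0.09 rad, which matches the 11 mm of travel at constant force. I'll ease off slowly.

```bash
python3 -m creep '[[255,[-2,0.6,0],0],[255,[-2,0.6,0],0],[255,[-2,0.6,0],0],[255,[-2,0.6,0],0],[255,[-2,0.6,0],0],[255,[-2,0.6,0],0],[255,[-2,0.6,0],0],[255,[-2,0.6,0],0]]' 40
```

```text
time: 22.28
tool_pos: [0.6048, 0.118, 0.042]
tcp_rot: [0.291, 1.552, -0.294]
wrist_force: [-2.2, -1.0, 0.5]
width: 0.001
```

```bash
python3 -m creep '[[255,[-3,1,0],0],[255,[-5,1.5,0],0],[255,[-7,2,0],0],[255,[-8,2,0],0],[255,[-8,2,0],0],[255,[-4,1,0],0],[255,[0,0,0],0],[255,[0,0,0],0]]' 40
```

```text
time: 22.95
tool_pos: [0.5704, 0.1285, 0.0424]
tcp_rot: [0.292, 1.551, -0.292]
wrist_force: [0.7, -0.1, 0.1]
width: 0.001
```

```bash
python3 -m creep '[[255,[-10,0,10],0],[255,[-10,0,20],0],[255,[-10,0,25],0],[255,[-10,0,25],0],[255,[-5,0,25],0],[255,[0,0,20],0],[255,[0,0,0],0],[255,[0,0,0],0]]' 40
python3 - <<'E'
from h import *
c=get_calibration("side");x,y=proj(c,(.59,.04,.06)).astype(int)
for n in("side","scene"):
    c=get_calibration(n);p,d=read_camera(n);cv2.imwrite(f"pics/{n}9.png",p);P=cloud(c,d)
    x,y=proj(c,(.59,.03,.06)).astype(int)
    print(n,x,y);cv2.imwrite(f"pics/{n}9c.png",cv2.resize(p[y-50:y+60,x-70:x+70],None,fx=5,fy=5,interpolation=cv2.INTER_CUBIC))
    t=P[(np.hypot(P[...,0]-.532,P[...,1]+.093)<.02)&(P[...,2]>.12)&(P[...,2]<.145)];print(n,"pole top",t.mean(0).round(4),len(t))
    g=(p.max(2)<75)&(P[...,2]>.045)&(P[...,2]<.075)&(np.hypot(P[...,0]-.63,P[...,1]-.1)<.09)
    q=P[g];print("grip",len(q),cv2.minAreaRect((q[:,:2]*1000).astype(np.float32)),cv2.fitLine((q[:,:2]*1000).astype(np.float32),cv2.DIST_HUBER,0,.01,.01).ravel())
E
```

```text
time: 23.62
tool_pos: [0.5273, 0.1286, 0.1691]
tcp_rot: [0.294, 1.547, -0.291]
wrist_force: [-0.1, 0.1, -0.2]
width: -0.0
side 283 177
side pole top [ 0.5301 -0.0991  0.1308] 164
grip 158 ((624.1678466796875, 108.23384094238281), (92.302734375, 17.94739532470703), 78.13299560546875) [2.2455958e-01 9.7446036e-01 6.2430096e+02 1.0733735e+02]
scene 303 208
scene pole top [ 0.5291 -0.0885  0.1305] 117
grip 315 ((620.645751953125, 114.12516784667969), (94.26826477050781, 12.789807319641113), 78.32439422607422) [1.9514905e-01 9.8077357e-01 6.1916376e+02 1.1592145e+02]
```

View pics/side9c.png

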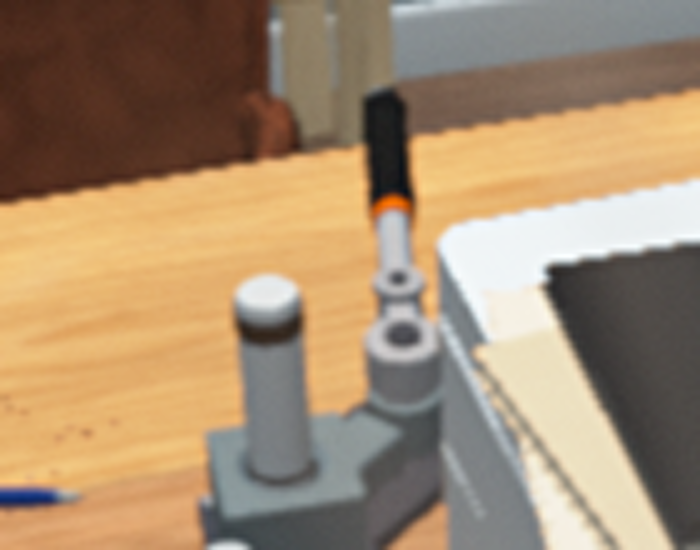

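View pics/scene9.png

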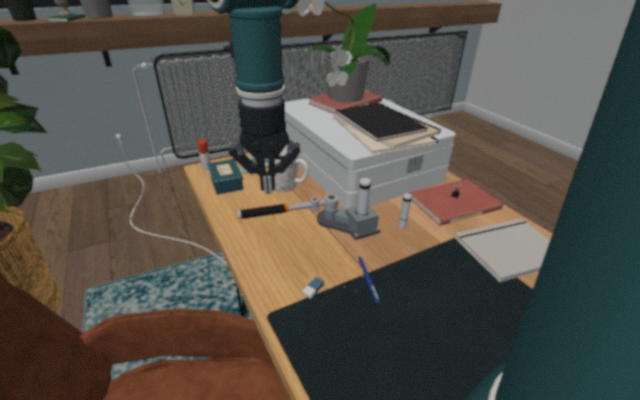

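The handle lies straight: its axis is at about 78°, against 77.4° for the head. The grip has moved about 90 mm, the pole is upright, the mug is in place, and the robot is clear. I'm handing it in.

```bash
python3 -c "
from workcell import *
s=read_state();print(s['time'],s['wrist_force'],abs(s['joint_vel']).max());print(finish_job())"
```

```text
23.7167 [-0.35631574 -0.02770186 -0.83035152] 0.017703571380112575
the job is handed in; nothing more can be done
None
```

I stood the larger pole in the socket, tightened the clamp screw until the wrench broke over, eased off and let go. The job was handed in at 23.7 s, and no verdict is given back.

- **Pole:** I lowered it slowly, and the floor contact read about 12 N at the wrist. After release both cameras showed it upright. Its top was at about 0.134 m and the lower band was level with the rim.
- **Wrench:** With closed fingers I pushed the grip clockwise until the force jumped to about 11 N. I went on another 11 mm or so at constant force. The side camera measured about 0.09 rad of break-over, which fits that travel and stays well short of the end stop.
- **Final check:** The handle sprang straight, with its axis at about 78° and the wrench head at 77.4°. The grip is about 90 mm from where it started, and the mug looked undisturbed by eye. The gripper is raised clear, with wrist force near zero.
- **Disagreements:**
  - The two fixed cameras differed by about 3 mm on the pole's position. Each agreed with its own view of the socket to about 2 mm, except the side camera's bore outline, which was about 4 mm off.
  - The last pole-top heights read about 0.131 m. I put that down to a wider height band taking in points on the side of the pole.

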